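# Sweep the cast sinkers into the bait tray

## Task

Sweep the three coin sinkers that lie on the plywood riser board over the board's end edge and into the open bait tray beside it, pushing them along the board with the fingertips and never picking one up. The tray may be at either end of the board, with the slotted rod rack at the other end. Leave the reel and the sinker mould standing where they are.

Things in the scene. Friction and masses are not known exactly. Their poses are not given: they have to be found in the camera images.
- board: fixed plywood riser board with battens under it, 250 mm (its x) by 300 mm (its y), its flat rimless top 45 mm above the table. Origin: centre of the underside, on the table; z up. The tray stands at its +y or its -y end
- tray: fixed blue plastic bait tray, open on top, 250 mm (its x, same direction as the board's x) by 130 mm (its y) by 36 mm high, walls and floor 4 mm thick, empty; its long wall stands 2 mm from an end edge of the board and its rim lies 9 mm below the board's top. Its centre is 217 mm from the board's centre along the board's y, on the + or the - side. Origin: centre of the underside
- sinker_1: dark lead coin sinker: a plain flat disc 32 mm across, 11 mm thick, 90 g nominal, lying flat on the riser board; slides freely when pushed. A thin flat brass wire eye sticks out 6 mm at one side (look only, not solid). Origin: centre of its underside, z up. At least 65 mm between sinker centres at the start
- sinker_2: dark lead coin sinker: a plain flat disc 32 mm across, 11 mm thick, 90 g nominal, lying flat on the riser board; slides freely when pushed. A thin flat brass wire eye sticks out 6 mm at one side (look only, not solid). Origin: centre of its underside, z up. At least 65 mm between sinker centres at the start
- sinker_3: dark lead coin sinker: a plain flat disc 32 mm across, 11 mm thick, 90 g nominal, lying flat on the riser board; slides freely when pushed. A thin flat brass wire eye sticks out 6 mm at one side (look only, not solid). Origin: centre of its underside, z up. At least 65 mm between sinker centres at the start
- reel: silver fishing reel standing on end on the board, 48 mm diameter, 48 mm high with its crank knob, 260 g, loose; somewhere along the board's middle line (board x about 0), to be left alone. Origin: centre of the underside
- mould: white ceramic sinker mould, a block 46 mm (its x) by 88 mm (its y) by 25 mm high with two round pockets, 240 g, loose on the board's middle line (board x about 0), long side nearly along the board's y; to be left alone. Origin: centre of the underside. Sinkers lie in the clear lanes between the middle line and the board's two long edges, 63 to 87 mm to either side of the middle line
- rack: fixed green plastic rod rack, 250 by 130 by 36 mm, two rows of upright teeth with slots between; stands at the other end of the board from the tray, same spacing. Origin: centre of the underside
There are look-alikes about, which are no part of the job. Leave any blue or green look-alike of the sinker_1 alone.

How it is judged:
By the outcome, as a careful person would: the job done as asked, in the order asked, and still so for the second after the job is handed in, with the robot touching nothing.
It also fails if it takes over 53 s, if anything falls off the work surface, if the arm or the gripper's body presses on something with over 40 N, if the wrist force passes 120 N, or if a joint passes its speed limit or range.

## Robot

A 7-joint arm with a two-finger parallel gripper is mounted at the origin on the work surface. World frame = base frame: x ahead of the robot, y to its left, z up, the work surface at z = 0. Lengths are in m, angles in rad, forces in N, time in s.
With the tool pointing down it reaches from about 0.4 to 0.85 m from the base axis. Payload 4.5 kg.
Tool frame: the origin (TCP) lies on the centre line of the jaws, within the pads' length; the fingertips stand 11 mm ahead of it and the grasp point (between the pads) lies 8 mm behind it (manip.tips_ahead is the distance from the TCP to the fingertips, in m); z points along the fingers, y is the line along which they close (so a half turn about z gives the same grasp; the last joint's range is limited). The gripper opens to 88 mm and grips with 3 to 60 N. Pads are 18 mm wide; open, the fingers measure 123 mm over their backs; the gripper's body (75 mm by 187 mm) begins 45 mm behind the grasp point.
Start: joints at [1.212, 0.689, -0.195, 1.565, 0.157, 0.902, -0.215], TCP at [0.239, -0.577, 0.25] pointing down, gripper open.
Joint ranges: [-3.01, 3.01], [-0.46, 2.08], [-1.47, 1.51], [0.13, 2.56], [-1, 4.14], [0.04, 2.09], [-2.66, 2.66]. Speed limits (rad/s): [2.57, 2.57, 3.14, 3.14, 3.14, 3.14, 3.14].

## Interface

Orientations are given as a unit quaternion [w, x, y, z].
In Python, from rig import manip gives the robot as it stands.
- The arm moves only by the tool jog_arm, never from a script. Its argument "increments" is one flat list of numbers, 7 for each row, row after row: the gripper's target within -1 to 1 (fully open at 1, half-way at 0, shut at -1), then the shift along the tool's x, y, z in m, then the turn, a rotation vector about the tool's x, y, z in degrees. In form: [jaw, x, y, z, ax, ay, az, jaw, x, y, z, ax, ay, az, ...]. A call has 1 to 20 rows; each row shifts and turns the commanded pose from where the row before left it, along the tool's axes as they then stand; what a row does not reach is not made up. A row lasts 1/8 s, in which the tool goes at most 62.5 mm and 10.7 degrees, less where a joint would pass 70% of its speed; a pose out of reach is approached as far as the arm can. A call is refused whole if a number of a shift passes 0.0625 or a number of a turn 10.7, either way. A call with a gripper value outside its range is refused whole. The fingers move at their own pace and stop on an object; the grip force is fixed at half the most. Time passes only in rows, so rows that do not move let the fingers close. It gives the time, the measured TCP pose, the force, the opening and the grip force at its end, in the units of the state.
- manip.sense(): the state, without advancing time (a new reading comes with each control period).
- manip.camera(name): name is "scene" or "side" or "wrist"; returns the picture (384x512x3 uint8, red, green, blue); there is no depth.
- manip.camera_info(name): a dict with "mtx" (3x3 intrinsics, pixels), "position" and "attitude" of the camera in the world. Camera axes: x right, y down, z forward; pixel columns grow to the right and rows downward; lengths in m; the calibration is good to about 2 mm. A picture is of the moment at which its call begins: read the wrist's pose just before it. camera_info takes no time and is no camera call; for the wrist camera it gives the pose at the moment of the call.
- manip.finish_job(): hands the job in; it is judged then, once.
The state is a dict: "time_s": time; "joint_positions": joint angles; "joint_velocities": joint speeds; "tau": joint torques, N m; "tool_pos": TCP position; "eef_rot": TCP orientation; "force": force on the tool from outside, world axes, zero at the start; "torque": the same for the moment, N m; "finger_gap": finger opening in m; "finger_force": force on a finger pad.
Only numpy, scipy, OpenCV 4.12 (cv2) and the standard library are available. Lean on these libraries where they do the work, as an engineer would, in place of code of your own. Each camera call takes 0.05 s, during which the arm holds its last target. There are 200 camera calls.

## Working session

There is one attempt and no reset: what is moved stays moved. The work goes in short steps, Python scripts to look and compute and a tool call to move; the robot and the scene stay as the last step left them, time stands still between calls to the robot, and variables do not carry over. Pictures are saved under pics/ and viewed, at most 10 in all, crops included, and the job is handed in when it is done.

Besides the shell and the picture viewer there is one more tool, called after "Emit:" as name(argument=value, ...) on one line, values as JSON. jog_arm: Moves the arm, as the interface text tells. Its arguments: {"type":"object","properties":{"increments":{"type":"array","items":{"type":"number"}}},"required":["increments"]}

```bash
mkdir -p pics; python3 - <<'E'
from rig import manip
import cv2,numpy as np
for n in ("scene","side"):
    im=manip.camera(n); cv2.imwrite(f"pics/{n}0.png",im[:,:,::-1])
    i=manip.camera_info(n); print(n,i)
a=[cv2.imread(f"pics/{n}0.png") for n in("scene","side")]
s=manip.sense(); print({k:s[k] for k in("time_s","tool_pos","eef_rot","finger_gap")},manip.tips_ahead)
E
```

```text
scene {'mtx': array([[482.44495791,   0.        , 260.84284016],
       [  0.        , 482.44495791, 189.6286649 ],
       [  0.        ,   0.        ,   1.        ]]), 'position': array([0.82768066, 0.38668096, 0.91680571]), 'attitude': array([-0.09169439,  0.35519439,  0.89876345, -0.24011113])}
side {'mtx': array([[420.89713811,   0.        , 248.78256503],
       [  0.        , 420.89713811, 192.22649162],
       [  0.        ,   0.        ,   1.        ]]), 'position': array([ 0.38619629, -0.63970599,  0.82846462]), 'attitude': array([-0.34281509,  0.93500755, -0.08498301,  0.03188381])}
{'time_s': 0.1, 'tool_pos': array([ 0.23897927, -0.57689399,  0.24899423]), 'eef_rot': array([-8.06763847e-04,  9.80765527e-01,  1.95187802e-01, -2.25799524e-04]), 'finger_gap': 0.08811187122103532} 0.011
```

View pics/scene0.png

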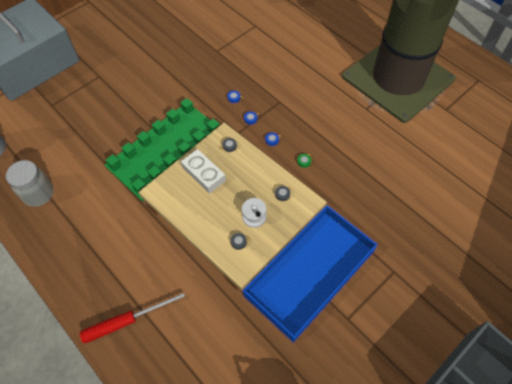

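View pics/side0.png

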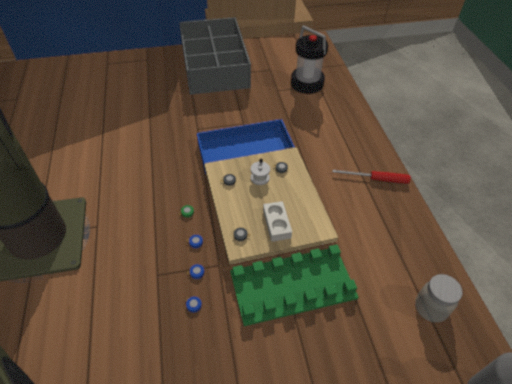

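The scene view shows the rack at the upper-left end of the board and the blue tray at the lower right. The sinkers are near (229,145), (283,193) and (238,241), the reel at (254,211) and the mould at (203,170). I'll enlarge that area to read the pixels more closely.

```bash
python3 - <<'E'
import cv2
a=cv2.imread("pics/scene0.png")[110:300,130:350]; cv2.imwrite("pics/c1.png",cv2.resize(a,(660,570),interpolation=cv2.INTER_CUBIC))
a=cv2.imread("pics/side0.png")[120:270,190:350]; cv2.imwrite("pics/c2.png",cv2.resize(a,(640,600),interpolation=cv2.INTER_CUBIC))
E
```

```text
(no output)
```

View pics/c1.png

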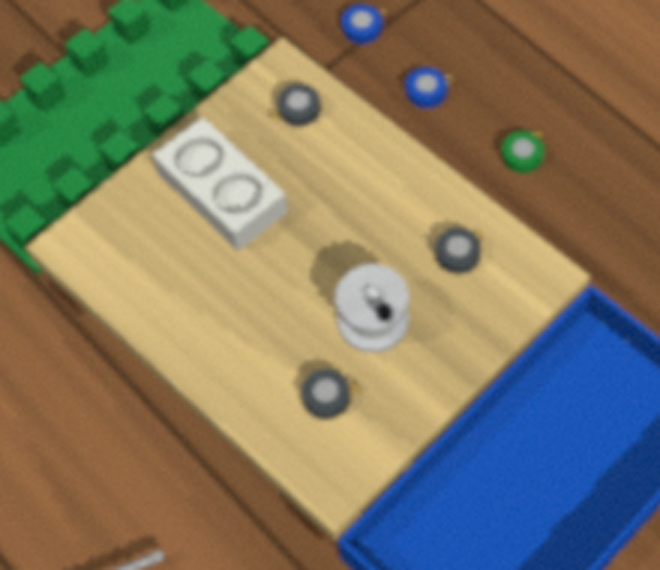

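View pics/c2.png

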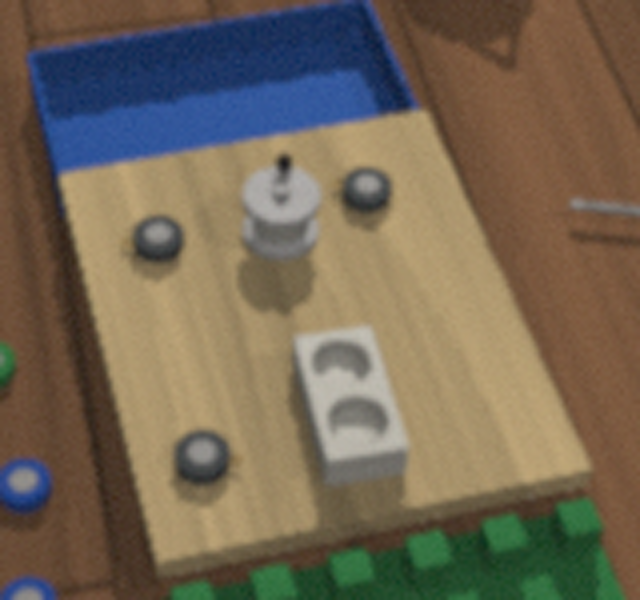

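Both crops are clear:

| Feature | c1 | c2 |
|---|---|---|
| Board corners | (283,38), (28,245), (340,538), (590,278) | (160,570), (590,470), (430,112), (60,173) |
| Sinkers | (299,105), (457,250), (326,393) | (202,457), (158,239), (367,190) |

The reel and mould stand between the two lanes.

```bash
cat >h.py <<'E'
import numpy as np
from rig import manip
from scipy.spatial.transform import Rotation as R
def world(n,uv,z):
    i=manip.camera_info(n); q=i["attitude"]; r=R.from_quat([q[1],q[2],q[3],q[0]])
    d=r.apply(np.linalg.solve(i["mtx"],[uv[0],uv[1],1])); p=i["position"]
    return p+d*(z-p[2])/d[2]
E
python3 - <<'E'
from h import *
c1=lambda u:((u[0]+.5)/3-.5+130,(u[1]+.5)/3-.5+110)
c2=lambda u:((u[0]+.5)/4-.5+190,(u[1]+.5)/4-.5+120)
np.set_printoptions(precision=4,suppress=True)
K1=[world("scene",c1(u),.045)[:2] for u in[(283,38),(28,245),(340,538),(590,278)]]
K2=[world("side",c2(u),.045)[:2] for u in[(160,570),(590,470),(430,112),(60,173)]]
print(np.c_[K1,K2])
K=(np.array(K1)+K2)/2
print([np.linalg.norm(K[i]-K[(i+1)%4]) for i in range(4)])
c=K.mean(0); t=(K[2]+K[3]-K[0]-K[1]); t/=np.linalg.norm(t); s=(K[3]+K[0]-K[1]-K[2]); s/=np.linalg.norm(s)
n=np.array([t[1],-t[0]]); n*=np.sign(n@s)
print("c",c,"t",t,"n",n,s)
items=dict(A=((299,105),(202,457),.051),B=((457,250),(158,239),.051),C=((326,393),(367,190),.051),reelbase=((373,322),(281,237),.05),reeltop=((372,298),(282,194),.083),mould=((222,166),(347,387),.07))
for k,(a,b,z) in items.items():
    p=world("scene",c1(a),z)[:2];q=world("side",c2(b),z)[:2]; m=(p+q)/2
    print(k,p,q,"along",(m-c)@t,"lat",(m-c)@n)
s=manip.sense();q=s["eef_rot"];print(R.from_quat([q[1],q[2],q[3],q[0]]).as_matrix())
E
```

```text
[[ 0.4317 -0.1669  0.4315 -0.1723]
 [ 0.6783 -0.1522  0.678  -0.152 ]
 [ 0.6606  0.1517  0.6631  0.1439]
 [ 0.4134  0.1324  0.4127  0.1317]]
[np.float64(0.2471485859825589), np.float64(0.30034669003833164), np.float64(0.2492748114659516), np.float64(0.30223070753286285)]
c [ 0.5462 -0.0105] t [-0.0579  0.9983] n [-0.9983 -0.0579] [-0.9978 -0.067 ]
A [ 0.466  -0.1088] [ 0.4653 -0.1084] along -0.09333039987460341 lat 0.08609350005614325
B [0.4668 0.0568] [0.4658 0.058 ] along 0.07235220785794252 lat 0.07578612322214406
C [0.6034 0.0748] [0.6033 0.0757] along 0.08224959110238622 lat -0.06200950415748785
reelbase [0.5459 0.0575] [0.5416 0.0468] along 0.06263856009588001 lat -0.0011662008895018468
reeltop [0.5453 0.0568] [0.5425 0.0522] along 0.06498739409557369 lat -0.0015138514114403842
mould [ 0.5469 -0.0958] [ 0.5517 -0.0891] along -0.08201750060935822 lat 0.0016417645423058127
[[ 0.9238  0.3829 -0.0008]
 [ 0.3829 -0.9238  0.0015]
 [-0.0001 -0.0017 -1.    ]]
```

Emit:
jog_arm(increments=[-0.64, 0, 0, 0, 0, 0, -10.1, -0.64, 0, 0, 0, 0, 0, -10.1, -0.64, 0, 0, 0, 0, 0, -10.1, -0.64, 0, 0, 0, 0, 0, -10.1, -0.64, 0, 0, 0, 0, 0, -10.1, -0.64, 0, 0, 0, 0, 0, -10.1, -0.64, 0, 0, 0, 0, 0, -10.1, -0.64, 0.044, 0.02, 0, 0, 0, 0, -0.64, 0.044, 0.02, 0, 0, 0, 0, -0.64, 0.044, 0.02, 0, 0, 0, 0, -0.64, 0.044, 0.02, 0, 0, 0, 0, -0.64, 0.044, 0.02, 0, 0, 0, 0, -0.64, 0.044, 0.02, 0, 0, 0, 0, -0.64, 0.044, 0.02, 0, 0, 0, 0, -0.64, 0.044, 0.02, 0, 0, 0, 0, -0.64, 0.044, 0.02, 0, 0, 0, 0, -0.64, 0.044, 0.02, 0, 0, 0, 0, -0.64, 0.044, 0.02, 0, 0, 0, 0, -0.64, 0.044, 0.02, 0, 0, 0, 0, -0.64, 0.044, 0.02, 0, 0, 0, 0])

```text
time_s: 2.6
tool_pos: [0.4671, 0.0096, 0.2495]
eef_rot: [-0.0, 0.687, 0.727, -0.0]
force: [1.1, -0.6, 0.9]
finger_gap: 0.0158
finger_force: 0.0
```

```bash
cat >>h.py <<'E'
c=np.array([.5462,-.0105]);t=np.array([-.0579,.9983]);n=np.array([-.9983,-.0579])
def show():
    s=manip.sense();q=s["eef_rot"];m=R.from_quat([q[1],q[2],q[3],q[0]]).as_matrix()
    d=s["tool_pos"][:2]-c
    print("T",s["time_s"],"along %.4f lat %.4f z %.4f"%(d@t,d@n,s["tool_pos"][2]),"xaxis.t/n",m[:2,0]@t,m[:2,0]@n,"gap",s["finger_gap"],"F",s["force"].round(1))
E
python3 -c "from h import *;show()"
```

```text
T 2.6 along 0.0246 lat 0.0778 z 0.2495 xaxis.t/n 0.9999754022272132 -0.002092349661808222 gap 0.015788943292311848 F [ 1.1 -0.6  0.9]
```

Emit:
jog_arm(increments=[-0.64, 0, 0.002, 0.045, 0, 0, 0, -0.64, 0, 0, 0.045, 0, 0, 0, -0.64, 0, 0, 0.04, 0, 0, 0, -0.64, 0, 0, 0.03, 0, 0, 0, -0.64, 0, 0, 0.02, 0, 0, 0, -0.64, 0, 0, 0.009, 0, 0, 0, -0.64, 0, 0, 0, 0, 0, 0])

```text
time_s: 3.48
tool_pos: [0.4687, 0.0084, 0.0604]
eef_rot: [-0.0, 0.687, 0.727, -0.0]
force: [-0.0, 0.3, 0.6]
finger_gap: 0.0156
finger_force: 0.0
```

```bash
python3 - <<'E'
from h import *;import cv2
show()
a=manip.camera("wrist");b=manip.camera("scene")[100:340,130:390]
cv2.imwrite("pics/w1.png",np.hstack([cv2.resize(a,(400,300)),cv2.resize(b,(400,369))[:300]])[:,:,::-1])
E
```

```text
T 3.475 along 0.0234 lat 0.0763 z 0.0604 xaxis.t/n 0.9999762278877882 -0.0016626804454583969 gap 0.015626347503795223 F [-0.   0.3  0.6]
```

View pics/w1.png

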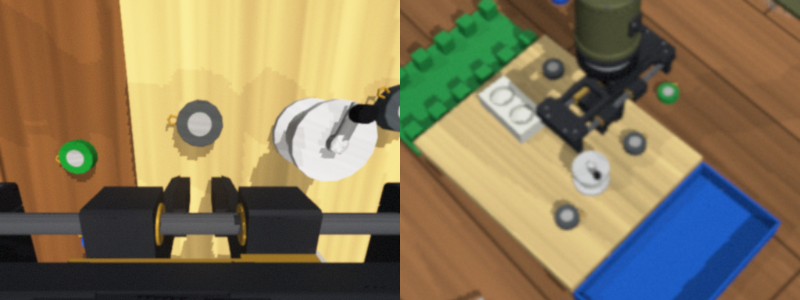

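In the wrist view the fingertips sit squarely behind sinker B at (200,123), with the reel well clear to the right. I'll push now.

Emit:
jog_arm(increments=[-0.64, 0.012, 0, 0, 0, 0, 0, -0.64, 0.012, 0, 0, 0, 0, 0, -0.64, 0.014, 0, 0, 0, 0, 0, -0.64, 0.016, 0, 0, 0, 0, 0, -0.64, 0.016, 0, 0, 0, 0, 0, -0.64, 0.016, 0, 0, 0, 0, 0, -0.64, 0.016, 0, 0, 0, 0, 0, -0.64, 0.016, 0, 0, 0, 0, 0, -0.64, 0.016, 0, 0, 0, 0, 0, -0.64, 0.008, 0, 0, 0, 0, 0, -0.64, 0, 0, 0, 0, 0, 0, -0.64, 0, 0, 0, 0, 0, 0])

```text
time_s: 5.08
tool_pos: [0.4609, 0.1493, 0.0607]
eef_rot: [0.0, 0.687, 0.726, -0.0]
force: [-0.7, 0.2, -0.1]
finger_gap: 0.0159
finger_force: 0.0
```

```bash
python3 - <<'E'
from h import *;import cv2
show()
a=manip.camera("wrist");b=manip.camera("scene")[100:340,130:390]
cv2.imwrite("pics/w2.png",np.hstack([cv2.resize(a,(400,300)),cv2.resize(b,(400,369))[:300]])[:,:,::-1])
E
```

```text
T 5.075 along 0.1645 lat 0.0759 z 0.0607 xaxis.t/n 0.9999731658121347 -0.002844270215018401 gap 0.01593475069437831 F [-0.7  0.2 -0.1]
```

View pics/w2.png

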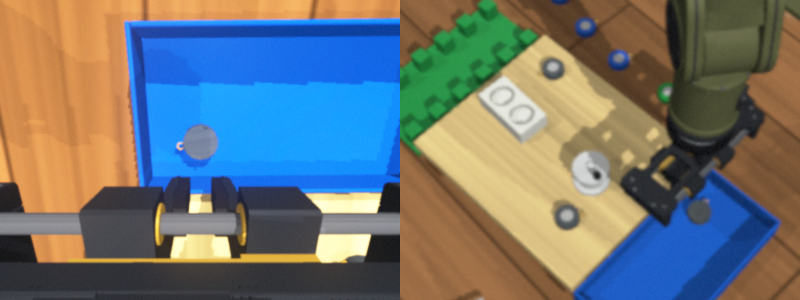

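Sinker B lies in the tray, and the reel and mould haven't moved. Next is sinker C.

Emit:
jog_arm(increments=[-0.64, 0, 0, -0.04, 0, 0, 0, -0.64, 0, 0, -0.04, 0, 0, 0, -0.64, 0, 0, -0.02, 0, 0, 0, -0.64, -0.032, 0.035, 0, 0, 0, 0, -0.64, -0.032, 0.035, 0, 0, 0, 0, -0.64, -0.032, 0.035, 0, 0, 0, 0, -0.64, -0.032, 0.034, 0, 0, 0, 0, -0.64, 0, 0, 0, 0, 0, 0, -0.64, 0, 0, 0.03, 0, 0, 0])

```text
time_s: 6.3
tool_pos: [0.608, 0.0301, 0.1319]
eef_rot: [0.001, 0.688, 0.726, 0.002]
force: [-0.6, 0.0, 0.0]
finger_gap: 0.0158
finger_force: 0.0
```

```bash
python3 - <<'E'
from h import *;import cv2
show()
a=manip.camera("wrist");b=manip.camera("scene")[100:340,130:390]
cv2.imwrite("pics/w3.png",np.hstack([cv2.resize(a,(400,300)),cv2.resize(b,(400,369))[:300]])[:,:,::-1])
E
```

```text
T 6.3 along 0.0370 lat -0.0640 z 0.1319 xaxis.t/n 0.9999710947072437 -0.0034976491692834443 gap 0.015833338531057374 F [-0.6  0.   0. ]
```

View pics/w3.png

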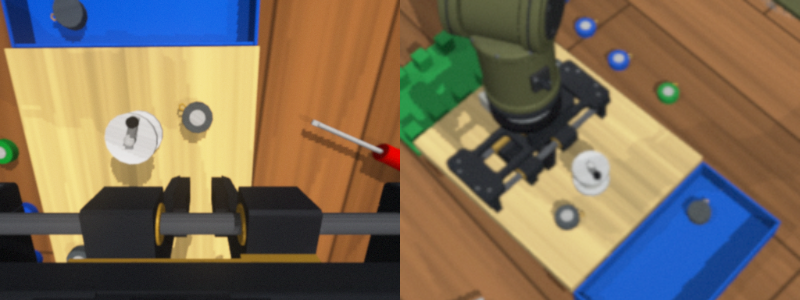

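The fingers are in line with C at (197,117), and the reel at (133,135) is clear. I'll go down and push.

Emit:
jog_arm(increments=[-0.64, 0, 0, 0.03, 0, 0, 0, -0.64, 0, 0, 0.025, 0, 0, 0, -0.64, 0, 0, 0.016, 0, 0, 0, -0.64, 0, 0, 0, 0, 0, 0, -0.64, 0.012, 0, 0, 0, 0, 0, -0.64, 0.012, 0, 0, 0, 0, 0, -0.64, 0.016, 0, 0, 0, 0, 0, -0.64, 0.016, 0, 0, 0, 0, 0, -0.64, 0.016, 0, 0, 0, 0, 0, -0.64, 0.016, 0, 0, 0, 0, 0, -0.64, 0.016, 0, 0, 0, 0, 0, -0.64, 0.016, 0, 0, 0, 0, 0, -0.64, 0.008, 0, 0, 0, 0, 0, -0.64, 0, 0, 0, 0, 0, 0, -0.64, 0, 0, -0.04, 0, 0, 0, -0.64, 0, 0, -0.04, 0, 0, 0, -0.64, 0, 0, -0.02, 0, 0, 0, -0.64, 0, 0, 0, 0, 0, 0])

```text
time_s: 8.65
tool_pos: [0.6008, 0.1571, 0.1611]
eef_rot: [0.001, 0.688, 0.726, 0.001]
force: [0.0, 0.2, -0.6]
finger_gap: 0.0161
finger_force: 0.0
```

```bash
python3 - <<'E'
from h import *;import cv2
show()
a=manip.camera("wrist");b=manip.camera("scene")[100:340,130:390]
cv2.imwrite("pics/w4.png",np.hstack([cv2.resize(a,(400,300)),cv2.resize(b,(400,369))[:300]])[:,:,::-1])
E
```

```text
T 8.65 along 0.1642 lat -0.0643 z 0.1611 xaxis.t/n 0.9999710428322118 -0.003634346083635476 gap 0.01612280200688002 F [ 0.   0.2 -0.6]
```

View pics/w4.png

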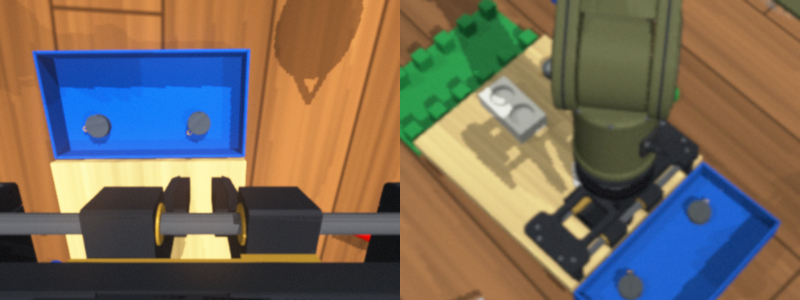

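B and C are both flat in the tray, at (96,126) and (198,124) in the wrist view. I'll move behind sinker A next.

Emit:
jog_arm(increments=[-0.64, -0.0427, -0.0214, 0, 0, 0, 0, -0.64, -0.0427, -0.0214, 0, 0, 0, 0, -0.64, -0.0427, -0.0214, 0, 0, 0, 0, -0.64, -0.0427, -0.0214, 0, 0, 0, 0, -0.64, -0.0427, -0.0214, 0, 0, 0, 0, -0.64, -0.0427, -0.0214, 0, 0, 0, 0, -0.64, -0.0427, -0.0214, 0, 0, 0, 0, -0.64, 0, 0, 0, 0, 0, 0, -0.64, 0, 0, 0.04, 0, 0, 0, -0.64, 0, 0, 0, 0, 0, 0])

```text
time_s: 10.0
tool_pos: [0.4651, -0.1477, 0.1175]
eef_rot: [-0.003, 0.686, 0.727, -0.001]
force: [0.5, -0.2, 0.0]
finger_gap: 0.0156
finger_force: 0.0
```

```bash
python3 - <<'E'
from h import *;import cv2
show()
a=manip.camera("wrist");b=manip.camera("scene")[100:340,130:390]
cv2.imwrite("pics/w5.png",np.hstack([cv2.resize(a,(400,300)),cv2.resize(b,(400,369))[:300]])[:,:,::-1])
E
```

```text
T 10.0 along -0.1323 lat 0.0889 z 0.1175 xaxis.t/n 0.9999760046990673 -0.00039167936843498876 gap 0.015585220611368357 F [ 0.5 -0.2  0. ]
```

View pics/w5.png

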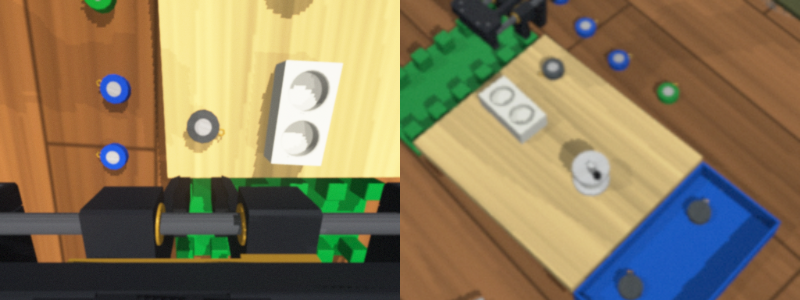

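A is at (203,126), about 3 mm right of the jaw centre, which matches the 86 mm lateral estimate. I'll shift over and go down.

Emit:
jog_arm(increments=[-0.64, 0, 0.003, 0.025, 0, 0, 0, -0.64, 0, 0, 0.02, 0, 0, 0, -0.64, 0, 0, 0.011, 0, 0, 0, -0.64, 0, 0, 0, 0, 0, 0])

```text
time_s: 10.6
tool_pos: [0.47, -0.1484, 0.0639]
eef_rot: [-0.0, 0.687, 0.727, -0.0]
force: [1.2, 0.4, 0.2]
finger_gap: 0.0158
finger_force: 0.0
```

```bash
python3 -c "from h import *;show()"
```

```text
T 10.6 along -0.1333 lat 0.0841 z 0.0639 xaxis.t/n 0.9999766725768895 -0.0013951103045820297 gap 0.01583036378454206 F [1.2 0.4 0.2]
```

Emit:
jog_arm(increments=[-0.64, 0, -0.0015, 0.003, 0, 0, 0, -0.64, 0.012, 0, 0, 0, 0, 0, -0.64, 0.012, 0, 0, 0, 0, 0, -0.64, 0.016, 0.0025, 0, 0, 0, 0, -0.64, 0.016, 0.0025, 0, 0, 0, 0, -0.64, 0.016, 0.0025, 0, 0, 0, 0, -0.64, 0.016, 0.0025, 0, 0, 0, 0, -0.64, 0.016, 0.0025, 0, 0, 0, 0, -0.64, 0.016, 0.0025, 0, 0, 0, 0, -0.64, 0.016, 0.0025, 0, 0, 0, 0, -0.64, 0.016, 0.0025, 0, 0, 0, 0, -0.64, 0.014, 0, 0, 0, 0, 0, -0.64, 0.014, 0, 0, 0, 0, 0, -0.64, 0.014, 0, 0, 0, 0, 0, -0.64, 0.014, 0, 0, 0, 0, 0, -0.64, 0.012, 0, 0, 0, 0, 0])

```text
time_s: 12.6
tool_pos: [0.4759, 0.0729, 0.0607]
eef_rot: [-0.0, 0.687, 0.727, 0.0]
force: [-0.5, -1.0, 0.8]
finger_gap: 0.0157
finger_force: 0.6
```

```bash
python3 - <<'E'
from h import *;import cv2
show()
a=manip.camera("wrist"); cv2.imwrite("pics/w6.png",a[:,:,::-1])
# dark grey disc in front of the jaws, on yellow board
hsv=cv2.cvtColor(a,cv2.COLOR_RGB2HSV); m=((hsv[...,1]<70)&(hsv[...,2]<130)).astype(np.uint8); m[225:]=0
k,l,st,ce=cv2.connectedComponentsWithStats(m)
print([(st[i].tolist(),ce[i].round()) for i in range(1,k) if st[i][4]>150])
E
```

```text
T 12.6 along 0.0874 lat 0.0653 z 0.0607 xaxis.t/n 0.99997622005017 -0.0016893742300114483 gap 0.015743815643122338 F [-0.5 -1.   0.8]
[([430, 27, 60, 58, 2447], array([460.,  55.])), ([213, 35, 50, 53, 1978], array([239.,  61.])), ([229, 179, 55, 46, 1398], array([256., 201.]))]
```

A is nested between the fingertips at (256,201). I'll push on at a slight inward slope so it drops beside B.

Emit:
jog_arm(increments=[-0.64, 0.014, 0.0044, 0, 0, 0, 0, -0.64, 0.016, 0.0044, 0, 0, 0, 0, -0.64, 0.016, 0.0044, 0, 0, 0, 0, -0.64, 0.016, 0.0044, 0, 0, 0, 0, -0.64, 0.015, 0.0044, 0, 0, 0, 0, -0.64, 0, 0, 0, 0, 0, 0, -0.64, 0, 0, 0, 0, 0, 0, -0.64, 0, 0, -0.04, 0, 0, 0, -0.64, 0, 0, -0.04, 0, 0, 0, -0.64, 0, 0, -0.04, 0, 0, 0, -0.64, -0.05, 0, -0.04, 0, 0, 0, -0.64, -0.06, -0.02, 0, 0, 0, 0, -0.64, -0.06, -0.02, 0, 0, 0, 0, -0.64, -0.06, -0.02, 0, 0, 0, 0, -0.64, -0.06, -0.02, 0, 0, 0, 0, -0.64, -0.06, 0, 0, 0, 0, 0, -0.64, 0, 0, 0, 0, 0, 0, -0.64, 0, 0, 0, 0, 0, 0])

```text
time_s: 14.9
tool_pos: [0.4334, -0.1996, 0.2196]
eef_rot: [-0.0, 0.687, 0.726, -0.0]
force: [-0.1, 0.5, -0.2]
finger_gap: 0.0159
finger_force: 0.0
```

```bash
python3 - <<'E'
from h import *;import cv2
show()
a=manip.camera("side")[90:290,170:370];b=manip.camera("scene")[100:340,130:390]
cv2.imwrite("pics/w7.png",np.hstack([cv2.resize(a,(400,400)),cv2.resize(b,(400,369))[:400] if 0 else cv2.copyMakeBorder(cv2.resize(b,(400,369)),0,31,0,0,0)])[:,:,::-1])
E
```

```text
T 14.9 along -0.1823 lat 0.1236 z 0.2196 xaxis.t/n 0.9999730730122106 -0.0029655250166377295 gap 0.01586445555458206 F [-0.1  0.5 -0.2]
```

View pics/w7.png

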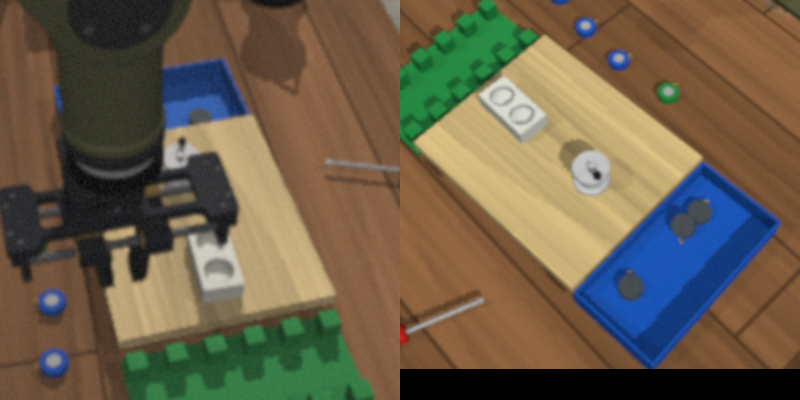

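All three sinkers are in the tray, at (630,285), (683,225) and (698,211) in the right half. The reel and mould stand where they were, and the arm is clear, so I'm handing in.

```bash
python3 -c "from rig import manip;print(manip.finish_job())"
```

```text
the job is handed in; nothing more can be done
None
```

All three sinkers were pushed off the board's end into the bait tray; the final picture shows the reel and mould where they stood, and I handed the job in at about 15 s of the 53 s allowed.

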